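# Red tea light from the flap-top case

## Task

Lift the clear flap of the display case by its brass pull and swing it right back until it rests open by itself, then take the red tea light out of the case and set it down gently, upright, in the middle of the white dish. Leave the flap open, and leave the cream tea light in the case where it is.

Things in the scene. Friction and masses are not known exactly. Their poses are not given: they have to be found in the camera images.
- flap (a joint): Clear flap on top of the case, 140 x 250 x 5 mm, 0.14 kg, hinged along the case's far upper rim. Angle in rad: 0 shut (level), 1.57 upright, 1.85 at its stop, leaning back. It turns freely: let go below about 1.57 it falls shut, beyond that it falls back to its stop and rests open.
- flap_pull (a point): Centre of the flap's brass T-shaped pull: a bar 16 mm thick, 26 mm long (along y, parallel to the hinge) on a 7 mm stem, 34 mm out from the middle of the flap's free edge, 174 mm from the hinge axis, 88.5 mm above the table when shut. Pinched by its two flat ends it turns between the fingers as the flap swings, so the gripper need not turn. x points from here to the hinge; axes turn with the flap.
- flap_hinge (a point): Middle of the flap's hinge axis, 88.5 mm above the table, on the far rim of the case. y runs along the hinge axis, x points level away from the pull, z up.
- case_floor (a point): Middle of the floor inside the fixed display case, 34 mm above the table. Case outside 140 mm (x, front to hinge) x 250 mm (y, along the hinge), rim 85 mm above the table, clear walls 4 mm thick on a solid wooden plinth 34 mm high; inside 132 x 242 mm, 51 mm deep. z up.
- red_center (a point): Centre of the red tea light (red wax in a round aluminium cup, 38 mm across, 15 mm high, 19 mm with the wick, 14 to 28 g), 9.5 mm above its underside. It stands on the floor in the left or right half of the case. Its z axis points up.
- cream_center (a point): Centre of the cream tea light, same size as the red one, in the other half of the case, about 100 mm from the red one.
- dish_top (a point): Middle of the upper face of the loose white round dish, 6 mm above the table. The dish is flat inside over 124 mm, with a rounded rim 12 mm high and 143 mm across; 0.4 kg.
Not all that is in view belongs to the job. Of the things shaped like the part that bears dish_top, the white one is meant.

How it is judged:
On the way, in this order (a step that is already met when the one before it is completed fails the run):
1. the flap is swung back past upright (value of joint flap above 1.6 rad), for 0.2 s.
2. the red tea light is lifted out of the case (height (world z) of red_center above 0.1 m), for 0.1 s.
At the end, for the whole second after the job is handed in: The red tea light stands upright (within 11 degrees), at rest, on the white dish, its centre within 25 mm of the dish's middle; the flap rests open beyond upright (over 1.6 rad) (horizontal distance between red_center and dish_top below 0.025 m and z of red_center in the frame of dish_top between 0.004 and 0.016 m and angle between red_center's own z axis and vertical below 0.2 rad and linear speed of tealight_red below 0.02 m/s and value of joint flap above 1.6 rad); the robot touches nothing.
It fails at once if the cream tea light in the case is moved by more than 20 mm (distance of cream_center from where it was at the start of the episode above 0.02 m).
It fails at once if the red tea light is dropped (falls faster than 0.75 m/s, a fall of about 30 mm, with no finger on it) (linear speed of tealight_red above 0.75 m/s and contact force between the fingers and tealight_red below 0.01 N).
It also fails if it takes over 58 s, if anything falls off the work surface, if the arm or the gripper's body presses on something with over 40 N, if the wrist force passes 120 N, or if a joint passes its speed limit or range.

## Robot

A 6-joint arm with a two-finger parallel gripper is mounted at the origin on a cart in front of the work surface, level with it; the furniture and walls round the work are solid. World frame = base frame: x ahead of the robot, y to its left, z up, the work surface at z = 0. Lengths are in m, angles in rad, forces in N, time in s.
With the tool pointing down it reaches from about 0.25 to 0.775 m from the base axis. Payload 4 kg.
Tool frame: the origin (TCP) lies between the finger pads; the fingertips stand 25 mm ahead of it and the grasp point (between the pads) lies 6 mm ahead of it (robot.tip_reach is the distance from the TCP to the fingertips, in m); z points along the fingers, y is the line along which they close (so a half turn about z gives the same grasp; the last joint's range is limited). The gripper opens to 94 mm and grips with 3 to 60 N. Pads are 16 mm wide; open, the fingers measure 119 mm over their backs; the gripper's body (75 mm by 177 mm) begins 78 mm behind the grasp point.
Start: joints at [1.074, 0.087, 1.371, -0, 1.684, -0.103], TCP at [0.211, 0.508, 0.192] pointing down, gripper open.
Joint ranges: [-3.1, 3.1], [-0.76, 2.03], [0.27, 2.55], [-1.08, 4.22], [0.17, 2.65], [-2.57, 2.57]. Speed limits (rad/s): [2.79, 2.79, 3.14, 3.14, 3.14, 3.14].

## Interface

Orientations are given as [roll, pitch, yaw] about the fixed x, y, z axes, in that order (R = Rz(yaw) Ry(pitch) Rx(roll)).
In Python, from bench import sensors, snapshot, camera_info, ticket, robot gives the robot as it stands.
- The arm moves only by the tool arm_command, never from a script. Its argument "plan" is a list of rows, each an object with "grip": the closure, from -1 (fully open) to 1 (shut); "slide": the shift along the tool's x, y, z normalised to -1 to 1, where 1 is 500 mm, a list of three; "spin": the turn about the tool's z normalised to -1 to 1, where 1 is 5 degrees. A call has 1 to 10 rows; each row shifts and turns the commanded pose from where the row before left it, along the tool's axes as they then stand; what a row does not reach is not made up. A row lasts 1/8 s, in which the tool goes at most 62.5 mm and 10.7 degrees, less where a joint would pass 70% of its speed; a pose out of reach is approached as far as the arm can. A call with a number of a shift or a turn outside -1 to 1 is refused whole. A call with a gripper value outside its range is refused whole. The fingers move at their own pace and stop on an object; the grip force is fixed at half the most. Time passes only in rows, so rows that do not move let the fingers close. It gives the time, the measured TCP pose, the force, the opening and the grip force at its end, in the units of the state.
- sensors.get_obs(): the state, without advancing time (a new reading comes with each control period).
- snapshot(name): name is "scene" or "side" or "wrist"; returns the picture (480x640x3 uint8, red, green, blue); there is no depth.
- camera_info(name): a dict with "fx", "fy", "cx", "cy" (pixels), "position" and "rotation" of the camera in the world. Camera axes: x right, y up, looking along -z (the intrinsics and any distortion apply to the point x, -y, -z); pixel columns grow to the right and rows downward; lengths in m; the calibration is good to about 2 mm. A picture is of the moment at which its call begins: read the wrist's pose just before it. camera_info takes no time and is no camera call; for the wrist camera it gives the pose at the moment of the call.
- ticket.close_job(): hands the job in; it is judged then, once.
The state is a dict: "time": time; "joint_positions": joint angles; "qvel": joint speeds; "joint_torque": joint torques, N m; "tool_pos": TCP position; "ee_rot": TCP orientation; "wrist_force": force on the tool from outside, world axes, zero at the start; "wrist_torque": the same for the moment, N m; "width": finger opening in m; "finger_force": force on a finger pad.
Only numpy, scipy, OpenCV 4.12 (cv2) and the standard library are available. Lean on these libraries where they do the work, as an engineer would, in place of code of your own. Each camera call takes 0.05 s, during which the arm holds its last target. There are 200 camera calls.

## Working session

There is one attempt and no reset: what is moved stays moved. The work goes in short steps, Python scripts to look and compute and a tool call to move; the robot and the scene stay as the last step left them, time stands still between calls to the robot, and variables do not carry over. Pictures are saved under pics/ and viewed, at most 10 in all, crops included, and the job is handed in when it is done.

Besides the shell and the picture viewer there is one more tool, called after ">>>" as name([rows], argument=value, ...), one row to a line, values as JSON. arm_command: Moves the arm, as the interface text tells. Scaled input: -1 to 1 covers 500 mm each way for a shift and 5 degrees each way for a turn. Its arguments: {"type":"object","properties":{"plan":{"type":"array","items":{"type":"object","properties":{"grip":{"type":"number"},"slide":{"type":"array","items":{"type":"number"}},"spin":{"type":"number"}}}}},"required":["plan"]}

```bash
mkdir -p pics; ls; python3 - <<'E'
from bench import sensors,snapshot,camera_info
import cv2
o=sensors.get_obs();print(o)
for n in("scene","side","wrist"):
    c=camera_info(n);print(n,c);cv2.imwrite(f"pics/{n}0.png",snapshot(n)[:,:,::-1])
E
```

```text
pics
{'time': 0.0, 'joint_positions': array([ 1.07391535e+00,  8.79581086e-02,  1.37223637e+00, -6.28481032e-05,
        1.68357934e+00, -1.03096269e-01]), 'qvel': array([ 0.00022621, -0.00155161, -0.00143926,  0.0005228 ,  0.00014306,
        0.00057561]), 'joint_torque': array([ 4.34051508e-04, -3.40185463e+01, -3.02427900e+01,  7.17499922e-02,
        3.28229112e-02, -1.30099743e-04]), 'tool_pos': array([0.21077787, 0.50739172, 0.19101158]), 'ee_rot': array([-3.13941664e+00, -1.62339107e-04,  2.74780076e+00]), 'wrist_force': array([ 0.60181946, -0.10704921, -1.20854104]), 'wrist_torque': array([ 0.01769001, -0.0152006 ,  0.04917266]), 'finger_force': 0.0, 'width': 0.0941624320431384}
scene {'fx': 605.6810605655336, 'fy': 605.6810605655336, 'cx': 325.4724211796595, 'cy': 236.13115404544627, 'position': array([ 0.00354576, -0.57319304,  0.68829573]), 'rotation': array([ 0.88742405,  0.01826201, -0.77392416])}
side {'fx': 456.9856476115677, 'fy': 456.9856476115677, 'cx': 315.8020754939557, 'cy': 233.64180251108553, 'position': array([ 0.17611673, -0.77213896,  0.3785555 ]), 'rotation': array([ 1.19830286,  0.02743812, -0.4320892 ])}
wrist {'fx': 405.76976448630364, 'fy': 405.76976448630364, 'cx': 317.4847385038303, 'cy': 239.59417673022458, 'position': array([0.1343408 , 0.5402368 , 0.38325018]), 'rotation': array([-0.28437053,  0.0022129 ,  1.17647588])}
```

View pics/scene0.png

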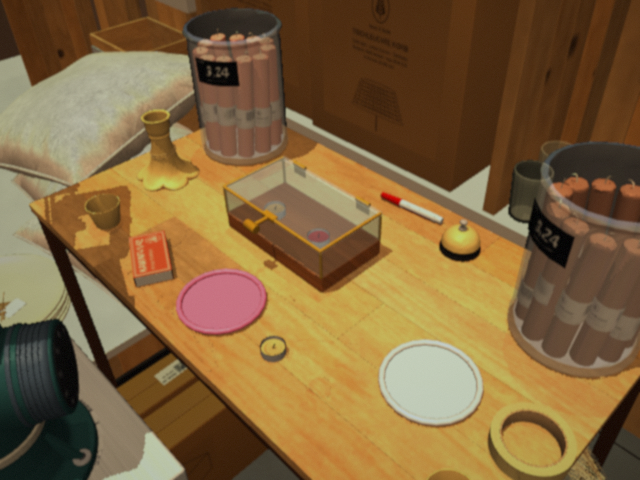

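View pics/side0.png

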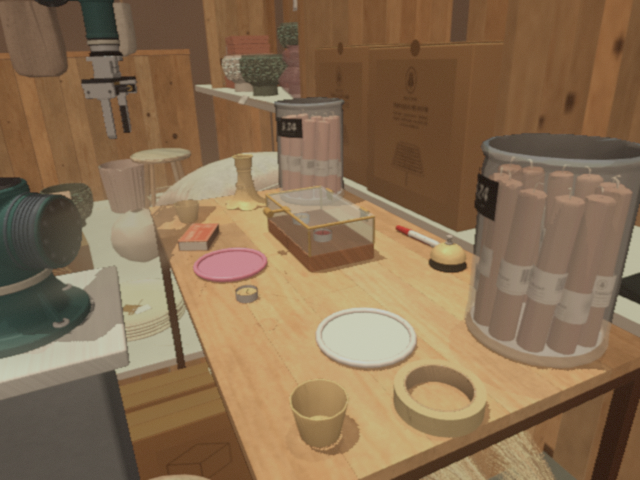

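Scene: case with its brass pull at (262,220), cream light (275,208), red one (318,237), white dish (430,380). Lookalikes are the pink dish (222,300), a loose tea light on the table (273,348), and the brass candlestick and cups. I'll check the choice in one close crop.

```bash
cat > h.py <<'E'
import numpy as np,cv2
from scipy.spatial.transform import Rotation as Ro
from bench import sensors,snapshot,camera_info
def ray(c,u,v):
    R=Ro.from_euler('xyz',c['rotation']).as_matrix()
    return np.array(c['position']),R@np.array([(u-c['cx'])/c['fx'],-(v-c['cy'])/c['fy'],-1.])
def onz(c,u,v,z):
    p,d=ray(c,u,v);return p+d*(z-p[2])/d[2]
def proj(c,P):
    R=Ro.from_euler('xyz',c['rotation']).as_matrix();q=R.T@(np.array(P)-c['position'])
    return np.array([c['cx']-c['fx']*q[0]/q[2],c['cy']+c['fy']*q[1]/q[2]])
def two(c1,a,c2,b):
    p,d=ray(c1,*a);q,e=ray(c2,*b);d/=np.linalg.norm(d);e/=np.linalg.norm(e)
    s=np.linalg.lstsq(np.c_[d,-e],q-p,rcond=None)[0];A=p+s[0]*d;B=q+s[1]*e
    return (A+B)/2,np.linalg.norm(A-B)
E
python3 - <<'E'
from h import *
a=cv2.imread('pics/scene0.png');b=cv2.imread('pics/side0.png')
A=cv2.resize(a[150:300,210:400],None,fx=4,fy=4,interpolation=cv2.INTER_CUBIC)
cv2.imwrite('pics/crop0.png',A)
for n,im,roi in(('scene',a,(370,330,500,430)),('side',b,(300,300,425,370))):
    c=camera_info(n);x0,y0,x1,y1=roi
    h=cv2.cvtColor(im[y0:y1,x0:x1],cv2.COLOR_BGR2HSV)
    m=((h[...,1]<60)&(h[...,2]>130)).astype('uint8')
    k=max(cv2.findContours(m,0,1)[0],key=cv2.contourArea)
    P=np.array([onz(c,u+x0,v+y0,.010)[:2] for u,v in cv2.convexHull(k)[:,0]],'float32')
    print(n,cv2.minEnclosingCircle(P),cv2.fitEllipse(P))
E
```

```text
scene ((0.46113771200180054, -0.2933149039745331), 0.07097183167934418) ((0.4607223868370056, -0.29241979122161865), (0.1391795128583908, 0.14112931489944458), 120.37481689453125)
side ((0.4607647657394409, -0.2973942458629608), 0.07341326028108597) ((0.46069830656051636, -0.2972829043865204), (0.139998659491539, 0.14640600979328156), 147.8890838623047)
```

View pics/crop0.png

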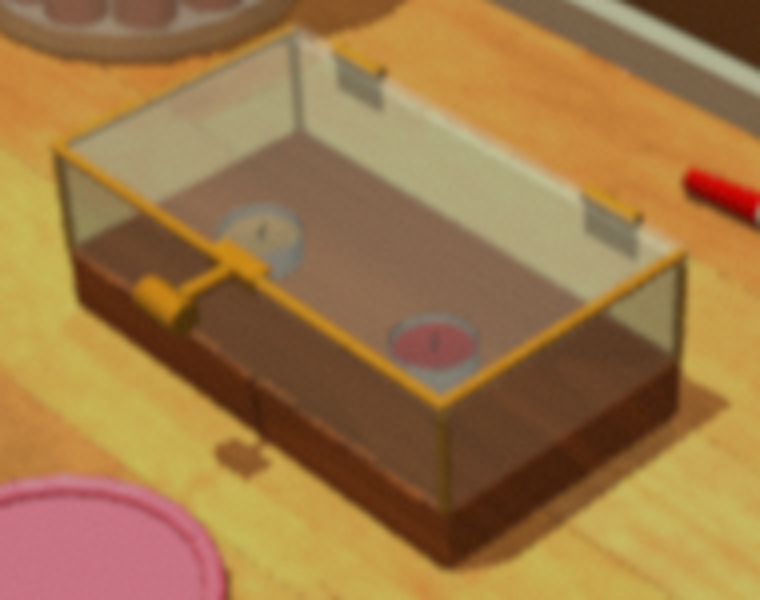

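The crop shows the case: pull bar at crop (166,303), flap corners at (60,147), (443,402), (684,255) and (297,35), red wax at (434,345), cream at (262,234). The pull and the red light in the right half are clear choices.

```bash
python3 - <<'E'
from h import *
c=camera_info('scene');f=lambda x,y,z:onz(c,x/4+209.6,y/4+149.6,z)
q=[f(*p,.0905) for p in((60,147),(443,402),(684,255),(297,35))]
for p in q:print(p.round(4))
for i in range(4):
    d=q[(i+1)%4]-q[i];print(np.linalg.norm(d).round(4),np.degrees(np.arctan2(d[1],d[0])).round(1))
print('mid',np.mean(q,0),'hinge',(q[2]+q[3])/2)
print('pull',f(168,303,.0885),'red',f(434,345,.0485),'cream',f(262,234,.0485))
E
```

```text
[0.4819 0.1843 0.0905]
[ 0.48   -0.0589  0.0905]
[ 0.6132 -0.0627  0.0905]
[0.615  0.1789 0.0905]
0.2432 -90.5
0.1333 -1.6
0.2416 89.6
0.1332 177.7
mid [0.5475332  0.06038658 0.0905    ] hinge [0.61410372 0.05809363 0.0905    ]
pull [0.4466815  0.06604017 0.0885    ] red [0.53635713 0.00637448 0.0485    ] cream [0.53698277 0.11755008 0.0485    ]
```

>>> arm_command([
  {"grip": -1, "slide": [0, 0, -0.04], "spin": -0.9},
  {"grip": -1, "slide": [0, 0, -0.045], "spin": -0.9},
  {"grip": -1, "slide": [0, 0, -0.045], "spin": -0.9},
  {"grip": -1, "slide": [0, 0, -0.045], "spin": -0.9},
  {"grip": -1, "slide": [0, 0, -0.045], "spin": -0.9},
  {"grip": -1, "slide": [0, 0, 0], "spin": 0},
])

```text
time: 0.9
tool_pos: [0.2114, 0.5085, 0.304]
ee_rot: [3.138, 0.002, 3.14]
wrist_force: [-0.1, 0.2, -0.5]
width: 0.0939
finger_force: 0.0
```

>>> arm_command([
  {"grip": -1, "slide": [-0.04, -0.1, 0], "spin": 0},
  {"grip": -1, "slide": [-0.04, -0.1, 0], "spin": 0},
  {"grip": -1, "slide": [-0.04, -0.1, 0], "spin": 0},
  {"grip": -1, "slide": [-0.04, -0.1, 0], "spin": 0},
  {"grip": -1, "slide": [-0.04, -0.1, 0], "spin": 0},
  {"grip": -1, "slide": [-0.04, -0.1, 0], "spin": 0},
  {"grip": -1, "slide": [-0.04, -0.1, 0], "spin": 0},
  {"grip": -1, "slide": [-0.04, -0.1, 0], "spin": 0},
  {"grip": -1, "slide": [-0.06, -0.09, 0], "spin": 0},
  {"grip": -1, "slide": [0, 0, 0], "spin": 0},
])

```text
time: 2.15
tool_pos: [0.4011, 0.06, 0.2998]
ee_rot: [-3.141, -0.004, 3.133]
wrist_force: [-0.5, -0.5, 0.2]
width: 0.0941
finger_force: 0.0
```

```bash
python3 - <<'E'
from h import *
o=sensors.get_obs();print(o['time'],o['tool_pos'],np.degrees(o['ee_rot']))
c=camera_info('wrist');print(c['position'],c['rotation']);cv2.imwrite('pics/w1.png',snapshot('wrist')[:,:,::-1])
print(proj(c,[.4467,.066,.0885]))
E
```

```text
2.15 [0.40105583 0.05995729 0.29977311] [-179.96827531   -0.23096467  179.48877957]
[0.31894024 0.06176996 0.4921903 ] [-2.80415518e-01  7.63933400e-04  1.56136009e+00]
[322.99113958 250.14298202]
```

View pics/w1.png

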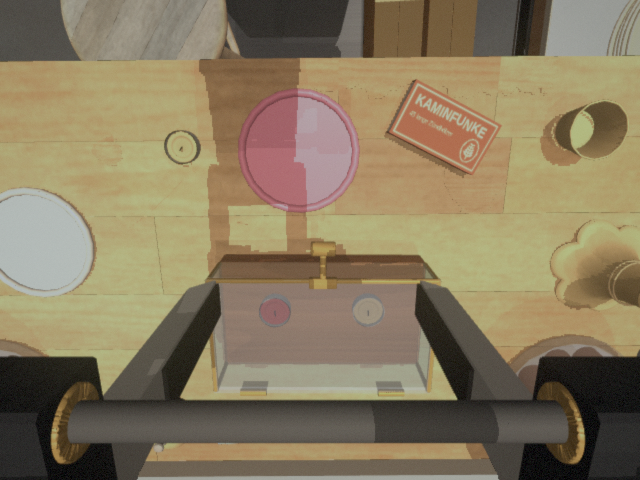

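Wrist view: pull bar at (323,248), free edge at row 283, red light (275,311), cream (369,310), hinge brasses (255,387) and (389,387), with fingers at both sides. The pull is where predicted.

```bash
python3 - <<'E'
from h import *
c=camera_info('wrist')
im=cv2.imread('pics/w1.png');h=cv2.cvtColor(im[236:262,300:346],cv2.COLOR_BGR2HSV)
m=((h[...,1]>150)&(h[...,2]>90)&(h[...,0]<28));ys,xs=np.nonzero(m)
r=m.sum(1);print(r)
for n,u,v,z in(('pull',323,248,.0945),('edgeL',208,283,.091),('edgeR',441,283,.091),('red',275,311,.049),('cream',368.5,310.5,.049),('hL',255,387,.0885),('hR',389,387,.0885),('dish',None,None,0)):
    if u:print(n,onz(c,u,v,z).round(4))
E
```

```text
[0 0 0 0 0 0 0 0 0 0 0 0 0 0 0 1 0 0 0 0 0 0 0 0 1 0]
pull [0.4421 0.0679 0.0945]
edgeL [ 0.4813 -0.0544  0.091 ]
edgeR [0.4829 0.1933 0.091 ]
red [0.5349 0.0107 0.049 ]
cream [0.535  0.1228 0.049 ]
hL [ 0.6119 -0.0112  0.0885]
hR [0.613  0.1439 0.0885]
```

>>> arm_command([
  {"grip": -1, "slide": [-0.088, 0.014, 0.06], "spin": 0},
  {"grip": -1, "slide": [0, 0, 0.1], "spin": 0},
  {"grip": -1, "slide": [0, 0, 0.1], "spin": 0},
  {"grip": -1, "slide": [0, 0, 0.06], "spin": 0},
  {"grip": -1, "slide": [0, 0, 0], "spin": 0},
])

```text
time: 2.82
tool_pos: [0.4416, 0.0711, 0.139]
ee_rot: [3.141, -0.007, -3.141]
wrist_force: [-0.3, 0.1, -0.6]
width: 0.0942
finger_force: 0.0
```

```bash
python3 - <<'E'
from h import *
o=sensors.get_obs();print(o['time'],o['tool_pos'],np.degrees(o['ee_rot']))
c=camera_info('wrist');im=snapshot('wrist')[:,:,::-1];cv2.imwrite('pics/w2f.png',im)
g=o['tool_pos'];print(proj(c,[g[0],g[1],.0965]),proj(c,[.445,.067,.0965]))
cv2.imwrite('pics/w2.png',cv2.resize(im[180:430,160:480],None,fx=2.4,fy=2.4))
E
```

```text
2.825 [0.44159689 0.07108398 0.13897092] [ 179.98310478   -0.40888919 -179.95399996]
[316.05197484 262.5152762 ] [309.4121156 267.7530351]
```

View pics/w2.png

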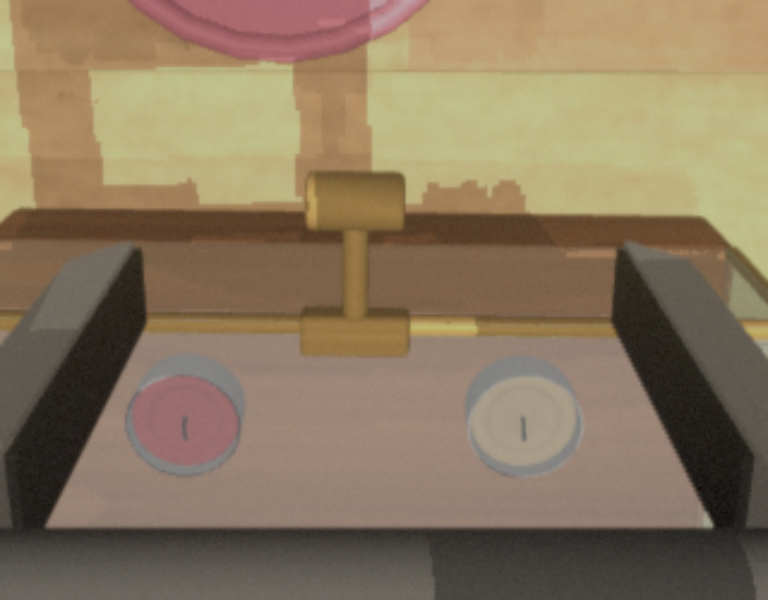

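The bar centre is at crop (355,200), which is full-frame (308,263). The pull is at about (0.442, 0.0655), so I shift 5.5 mm in y, descend and pinch.

>>> arm_command([
  {"grip": -1, "slide": [0, -0.011, 0.01], "spin": 0},
  {"grip": -1, "slide": [0, 0, 0.04], "spin": 0},
  {"grip": -1, "slide": [0, 0, 0.039], "spin": 0},
  {"grip": -1, "slide": [0, 0, 0], "spin": 0},
])

```text
time: 3.38
tool_pos: [0.4443, 0.064, 0.0977]
ee_rot: [3.142, -0.001, 3.14]
wrist_force: [0.6, 1.0, 0.5]
width: 0.094
finger_force: 0.0
```

>>> arm_command([
  {"grip": 1, "slide": [0, 0, 0], "spin": 0},
  {"grip": 1, "slide": [0, 0, 0], "spin": 0},
  {"grip": 1, "slide": [0, 0, 0], "spin": 0},
  {"grip": 1, "slide": [0, 0, 0], "spin": 0},
  {"grip": 1, "slide": [0, 0, 0], "spin": 0},
  {"grip": 1, "slide": [0, 0, 0], "spin": 0},
])

```text
time: 4.12
tool_pos: [0.4445, 0.0642, 0.0976]
ee_rot: [3.142, -0.0, 3.141]
wrist_force: [1.2, 1.2, -0.4]
width: 0.0376
finger_force: 0.0
```

>>> arm_command([
  {"grip": 1, "slide": [0, 0, 0.006], "spin": 0},
  {"grip": 1, "slide": [0, 0, 0], "spin": 0},
  {"grip": 1, "slide": [0, 0, 0], "spin": 0},
  {"grip": 1, "slide": [0, 0, 0], "spin": 0},
])

```text
time: 4.62
tool_pos: [0.4446, 0.0642, 0.0947]
ee_rot: [3.142, 0.0, 3.14]
wrist_force: [0.1, 0.1, -1.0]
width: 0.0009
finger_force: 0.0
```

The fingers closed on nothing, so I look again.

```bash
python3 - <<'E'
from h import *
o=sensors.get_obs();print(o['time'],o['tool_pos'],np.degrees(o['ee_rot']))
c=camera_info('wrist');print(c);im=snapshot('wrist')[:,:,::-1];s=snapshot('side')[:,:,::-1]
g=o['tool_pos'];print(proj(c,[g[0],g[1],.0885]),proj(camera_info('side'),[g[0],g[1],.0885]))
u,v=proj(camera_info('side'),[g[0],g[1],.0885]).astype(int)
a=cv2.resize(im[200:440,200:440],(400,400));b=cv2.resize(s[v-70:v+50,u-60:u+60],(400,400),interpolation=2)
cv2.imwrite('pics/w3.png',np.hstack([a,b]))
E
```

```text
4.625 [0.44459252 0.06416866 0.09471037] [1.79994754e+02 4.85344786e-03 1.79935749e+02]
{'fx': 405.76976448630364, 'fy': 405.76976448630364, 'cx': 317.4847385038303, 'cy': 239.59417673022458, 'position': array([0.36166346, 0.06522052, 0.2868067 ]), 'rotation': array([-2.84580435e-01,  1.31222986e-04,  1.56917635e+00])}
[315.79130676 285.03048823] [266.84318971 211.49208533]
```

View pics/w3.png

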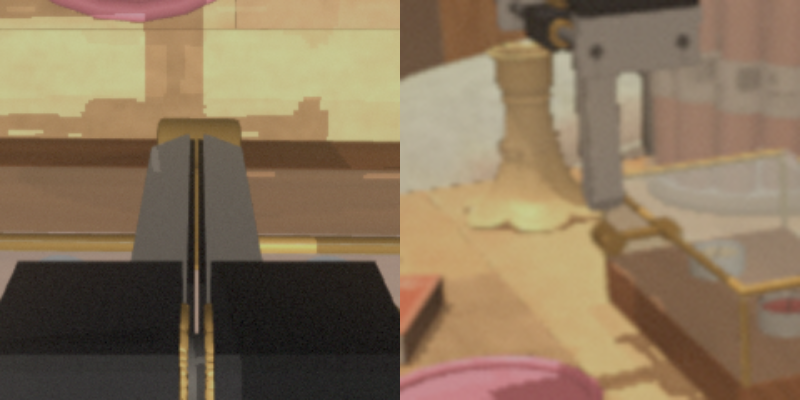

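```bash
python3 - <<'E'
from bench import robot
print({k:getattr(robot,k) for k in dir(robot) if k[0]!='_' and not callable(getattr(robot,k))})
from h import *
c=camera_info('side');im=cv2.imread('pics/side0.png')
# start pose: tips should be at TCP z-.025
print(proj(c,[.211,.508,.167]),proj(c,[.211,.508,.192]))
E
```

```text
{'tip_reach': 0.025}
[122.51264682 148.8944367 ] [120.74111714 139.13802383]
```

```bash
python3 - <<'E'
from h import *
c=camera_info('side');w=camera_info('wrist')
u,v=266-60,211-70
print(two(w,(200+195*.6,200+138*.6),c,(u+(600-400)*.3,v+206*.3)))
# bar: wrist bar col/row from w2 gave .442,.0655; bar in side pane
print(two(w,(200+198*.6,200+127*.6),c,(u+(611-400)*.3,v+233*.3)))
print(proj(c,[.4446,.0642,.0697]),proj(c,[.4446,.0642,.105]),(u+200*.3,v+206*.3))
E
```

```text
(array([0.44039898, 0.0641872 , 0.10562381]), np.float64(0.0076878942210173015))
(array([0.44532793, 0.06490946, 0.08717237]), np.float64(0.009758804245613489))
[267.45807956 220.2935772 ] [266.29294975 203.64936632] (266.0, 202.8)
```

The triangulated fingertips stand at z ≈ 0.1055, not 0.070, while the bar sits at 0.088 as it should. So the fingertips are about 36 mm higher than the reported TCP implies. I'll take tip z = reading + 11 mm from here, reopen and go down about 34 mm.

>>> arm_command([
  {"grip": -1, "slide": [0, 0, 0], "spin": 0},
  {"grip": -1, "slide": [0, 0, 0], "spin": 0},
  {"grip": -1, "slide": [0, 0, 0], "spin": 0},
  {"grip": -1, "slide": [0, 0, 0], "spin": 0},
  {"grip": -1, "slide": [0, 0, 0], "spin": 0},
  {"grip": -1, "slide": [0.004, 0.003, 0.022], "spin": 0},
  {"grip": -1, "slide": [0, 0, 0.023], "spin": 0},
  {"grip": -1, "slide": [0, 0, 0.024], "spin": 0},
  {"grip": -1, "slide": [0, 0, 0], "spin": 0},
])

```text
time: 5.85
tool_pos: [0.4412, 0.0657, 0.0584]
ee_rot: [-3.142, -0.003, 3.141]
wrist_force: [-0.2, -0.5, 0.7]
width: 0.087
finger_force: 0.0
```

>>> arm_command([
  {"grip": 1, "slide": [0, 0, 0], "spin": 0},
  {"grip": 1, "slide": [0, 0, 0], "spin": 0},
  {"grip": 1, "slide": [0, 0, 0], "spin": 0},
  {"grip": 1, "slide": [0, 0, 0], "spin": 0},
  {"grip": 1, "slide": [0, 0, 0], "spin": 0},
  {"grip": 1, "slide": [0, 0, 0], "spin": 0},
  {"grip": 1, "slide": [0, 0, 0], "spin": 0},
  {"grip": 1, "slide": [0, 0, 0], "spin": 0},
])

```text
time: 6.85
tool_pos: [0.4426, 0.065, 0.0602]
ee_rot: [-3.14, -0.0, 3.14]
wrist_force: [-0.7, -2.8, 0.9]
width: 0.0256
finger_force: 30.0
```

>>> arm_command([
  {"grip": 1, "slide": [-0.0054, 0, -0.0606], "spin": 0},
  {"grip": 1, "slide": [-0.0156, 0, -0.0588], "spin": 0},
  {"grip": 1, "slide": [-0.0258, 0, -0.055], "spin": 0},
  {"grip": 1, "slide": [-0.035, 0, -0.0498], "spin": 0},
  {"grip": 1, "slide": [-0.0432, 0, -0.043], "spin": 0},
  {"grip": 1, "slide": [0, 0, 0], "spin": 0},
])

```text
time: 7.6
tool_pos: [0.5061, 0.0642, 0.1948]
ee_rot: [-3.139, 0.001, 3.139]
wrist_force: [-2.0, -5.0, 2.2]
width: 0.0259
finger_force: 30.0
```

>>> arm_command([
  {"grip": 1, "slide": [-0.0498, 0, -0.0346], "spin": 0},
  {"grip": 1, "slide": [-0.0552, 0, -0.0256], "spin": 0},
  {"grip": 1, "slide": [-0.0588, 0, -0.0156], "spin": 0},
  {"grip": 1, "slide": [-0.0606, 0, -0.005], "spin": 0},
  {"grip": 1, "slide": [-0.0606, 0, 0.0056], "spin": 0},
  {"grip": 1, "slide": [0, 0, 0], "spin": 0},
  {"grip": 1, "slide": [0, 0, 0], "spin": 0},
])

```text
time: 8.48
tool_pos: [0.6487, 0.0626, 0.2325]
ee_rot: [-3.137, 0.004, 3.138]
wrist_force: [1.7, -7.2, 4.6]
width: 0.0256
finger_force: 30.0
```

>>> arm_command([
  {"grip": -1, "slide": [0, 0, 0], "spin": 0},
  {"grip": -1, "slide": [0, 0, 0], "spin": 0},
  {"grip": -1, "slide": [0, 0, 0], "spin": 0},
  {"grip": -1, "slide": [0, 0, 0], "spin": 0},
  {"grip": -1, "slide": [0, 0, 0], "spin": 0},
  {"grip": -1, "slide": [0, 0, -0.08], "spin": 0},
  {"grip": -1, "slide": [0, 0, -0.06], "spin": 0},
  {"grip": -1, "slide": [0.1, 0, 0], "spin": 0},
  {"grip": -1, "slide": [0.12, 0.1, 0], "spin": 0},
  {"grip": -1, "slide": [0, 0, 0], "spin": 0},
])

```text
time: 9.72
tool_pos: [0.547, 0.1076, 0.3026]
ee_rot: [3.141, 0.001, -3.139]
wrist_force: [1.1, -0.5, 1.2]
width: 0.0939
finger_force: 0.0
```

```bash
python3 - <<'E'
from h import *
o=sensors.get_obs();print(o['time'],o['tool_pos'],np.degrees(o['ee_rot']))
c=camera_info('wrist');im=snapshot('wrist')[:,:,::-1];cv2.imwrite('pics/w4f.png',im)
s=snapshot('scene')[:,:,::-1];cv2.imwrite('pics/s4f.png',s)
print(proj(c,[.535,.009,.049]))
cv2.imwrite('pics/w4.png',np.hstack([cv2.resize(im,(400,300)),cv2.resize(s[80:305,180:480],(400,300))]))
for n,i,cc,z in(('w',im,c,.049),('s',s,camera_info('scene'),.049)):
    h=cv2.cvtColor(i,cv2.COLOR_BGR2HSV);p=proj(cc,[.535,.009,.049]).astype(int);x0,y0=max(p[0]-35,0),max(p[1]-35,0)
    w=h[y0:p[1]+35,x0:p[0]+35];m=(((w[...,0]>165)|(w[...,0]<3))&(w[...,1]>90)).astype('uint8')
    ks=sorted(cv2.findContours(m,0,1)[0],key=cv2.contourArea)
    if ks:
        (a,b),e,_=cv2.fitEllipse(ks[-1]);print(n,a+x0,b+y0,e,onz(cc,a+x0,b+y0,z))
E
```

```text
9.725 [0.54701603 0.10759548 0.30259548] [ 1.79938157e+02  6.01900371e-02 -1.79849824e+02]
[227.08956351 187.47787331]
w 233.61859130859375 185.39685821533203 (10.565716743469238, 12.35671329498291) [0.53268416 0.01632743 0.049     ]
s 317.97814559936523 236.1410675048828 (9.276188850402832, 18.710281372070312) [0.53526402 0.00551043 0.049     ]
```

View pics/w4.png

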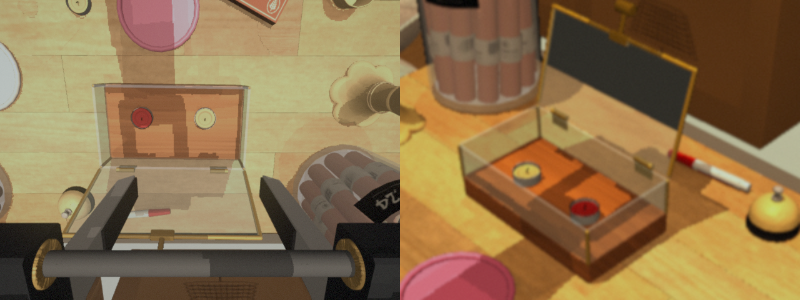

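The flap is resting open past upright. The red light is at wrist (227,188), giving about (0.535, 0.009), and cream is on the other side. I move above red with the fingers half-closed.

>>> arm_command([
  {"grip": -0.3, "slide": [0.012, -0.1, 0], "spin": 0},
  {"grip": -0.3, "slide": [0.012, -0.097, 0.06], "spin": 0},
  {"grip": -0.3, "slide": [0, 0, 0.1], "spin": 0},
  {"grip": -0.3, "slide": [0, 0, 0.1], "spin": 0},
  {"grip": -0.3, "slide": [0, 0, 0.1], "spin": 0},
  {"grip": -0.3, "slide": [0, 0, 0], "spin": 0},
  {"grip": -0.3, "slide": [0, 0, 0], "spin": 0},
])

```text
time: 10.7
tool_pos: [0.5393, 0.0064, 0.1234]
ee_rot: [-3.141, 0.003, 3.14]
wrist_force: [-0.0, -0.5, 1.5]
width: 0.061
finger_force: 0.0
```

```bash
python3 - <<'E'
from h import *
o=sensors.get_obs();print(o['time'],o['tool_pos'],np.degrees(o['ee_rot']),o['width'])
c=camera_info('wrist');im=snapshot('wrist')[:,:,::-1]
g=o['tool_pos'];print(proj(c,[g[0],g[1],.049]),proj(c,[.535,.009,.049]))
cv2.imwrite('pics/w5.png',cv2.resize(im[200:420,170:470],None,fx=2.5,fy=2.5))
E
```

```text
10.7 [0.53925972 0.00643465 0.12335706] [-1.79980983e+02  1.66836480e-01  1.79899340e+02] 0.06098389304974253
[316.23882604 246.27051549] [319.96688015 240.32428352]
```

View pics/w5.png

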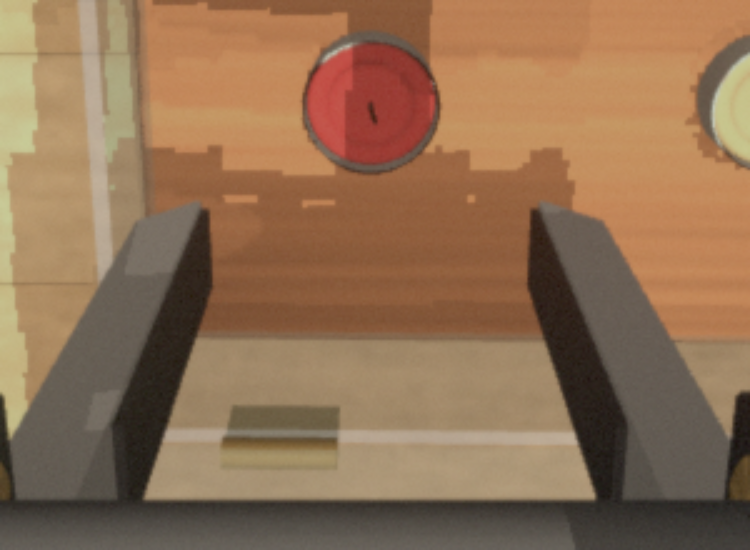

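Red is at crop (371,103), with the fingers centred on crop column 370, so they line up. I go down slowly and grip.

>>> arm_command([
  {"grip": -0.3, "slide": [0.006, 0.001, 0.04], "spin": 0},
  {"grip": -0.3, "slide": [0, 0, 0.04], "spin": 0},
  {"grip": -0.3, "slide": [0, 0, 0.04], "spin": 0},
  {"grip": -0.3, "slide": [0, 0, 0.03], "spin": 0},
  {"grip": -0.3, "slide": [0, 0, 0.02], "spin": 0},
  {"grip": -0.3, "slide": [0, 0, 0.01], "spin": 0},
  {"grip": -0.3, "slide": [0, 0, 0.005], "spin": 0},
  {"grip": -0.3, "slide": [0, 0, 0], "spin": 0},
])

```text
time: 11.75
tool_pos: [0.5347, 0.0076, 0.0292]
ee_rot: [3.142, 0.001, 3.141]
wrist_force: [0.2, -0.0, -0.9]
width: 0.0613
finger_force: 0.0
```

>>> arm_command([
  {"grip": 0.3, "slide": [0, 0, 0.002], "spin": 0},
  {"grip": 1, "slide": [0, 0, 0], "spin": 0},
  {"grip": 1, "slide": [0, 0, 0], "spin": 0},
  {"grip": 1, "slide": [0, 0, 0], "spin": 0},
  {"grip": 1, "slide": [0, 0, 0], "spin": 0},
  {"grip": 1, "slide": [0, 0, 0], "spin": 0},
])

```text
time: 12.5
tool_pos: [0.5346, 0.0076, 0.028]
ee_rot: [3.142, 0.0, 3.141]
wrist_force: [0.1, -0.3, 1.5]
width: 0.0365
finger_force: 30.0
```

>>> arm_command([
  {"grip": 1, "slide": [0, 0, -0.02], "spin": 0},
  {"grip": 1, "slide": [0, 0, -0.05], "spin": 0},
  {"grip": 1, "slide": [0, 0, -0.08], "spin": 0},
  {"grip": 1, "slide": [0, 0, -0.09], "spin": 0},
  {"grip": 1, "slide": [0, 0, -0.1], "spin": 0},
  {"grip": 1, "slide": [0, 0, -0.04], "spin": 0},
  {"grip": 1, "slide": [0, 0, 0], "spin": 0},
])

```text
time: 13.38
tool_pos: [0.5356, 0.0075, 0.2207]
ee_rot: [-3.141, 0.005, 3.14]
wrist_force: [0.3, 0.8, -0.4]
width: 0.0362
finger_force: 30.0
```

>>> arm_command([
  {"grip": 1, "slide": [0.01, -0.045, 0], "spin": 0},
  {"grip": 1, "slide": [0.022, -0.09, 0], "spin": 0},
  {"grip": 1, "slide": [0.022, -0.09, 0], "spin": 0},
  {"grip": 1, "slide": [0.022, -0.09, 0], "spin": 0},
  {"grip": 1, "slide": [0.022, -0.09, 0], "spin": 0},
  {"grip": 1, "slide": [0.022, -0.09, 0], "spin": 0},
  {"grip": 1, "slide": [0.022, -0.07, 0.04], "spin": 0},
  {"grip": 1, "slide": [0.007, -0.04, 0.08], "spin": 0},
  {"grip": 1, "slide": [0, 0, 0.06], "spin": 0},
  {"grip": 1, "slide": [0, 0, 0], "spin": 0},
])

```text
time: 14.62
tool_pos: [0.457, -0.2931, 0.123]
ee_rot: [3.135, -0.008, 3.14]
wrist_force: [-0.3, -0.4, 0.4]
width: 0.0366
finger_force: 30.0
```

```bash
python3 - <<'E'
from h import *
o=sensors.get_obs();print(o['time'],o['tool_pos'],np.degrees(o['ee_rot']),o['width'],o['finger_force'])
c=camera_info('wrist');im=snapshot('wrist')[:,:,::-1];cv2.imwrite('pics/w6.png',im)
print(proj(c,[.461,-.294,.01]))
h=cv2.cvtColor(im,cv2.COLOR_BGR2HSV);m=((h[...,1]<60)&(h[...,2]>130)).astype('uint8')
k=max(cv2.findContours(m,0,1)[0],key=cv2.contourArea);print(cv2.boundingRect(k))
# upper (visible) part of the rim: fit circle
P=np.array([onz(c,u,v,.010)[:2] for u,v in k[:,0]]);hull=cv2.convexHull(P.astype('float32'))[:,0]
print(cv2.minEnclosingCircle(P.astype('float32')))
E
```

```text
14.625 [ 0.4569626  -0.29311764  0.12298012] [179.63821924  -0.4372441  179.90040855] 0.03664465367139134 29.999955261591822
[314.34312101 237.92743618]
(227, 145, 181, 150)
((0.46028539538383484, -0.2915463149547577), 0.07071451842784882)
```

View pics/w6.png

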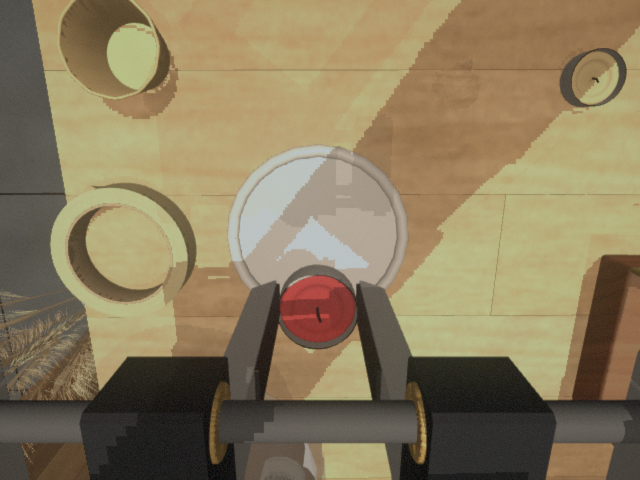

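The red light is held upright at (317,308), above the white dish centred near (318,236); circle fit (0.460, -0.292), radius 71 mm, which matches the dish. I lower it gently.

>>> arm_command([
  {"grip": 1, "slide": [-0.003, 0, 0.05], "spin": 0},
  {"grip": 1, "slide": [0, 0, 0.06], "spin": 0},
  {"grip": 1, "slide": [0, 0, 0.05], "spin": 0},
  {"grip": 1, "slide": [0, 0, 0.04], "spin": 0},
  {"grip": 1, "slide": [0, 0, 0.02], "spin": 0},
  {"grip": 1, "slide": [0, 0, 0.01], "spin": 0},
  {"grip": 1, "slide": [0, 0, 0], "spin": 0},
  {"grip": 1, "slide": [0, 0, 0], "spin": 0},
])

```text
time: 15.68
tool_pos: [0.4618, -0.2953, 0.0139]
ee_rot: [-3.14, 0.002, 3.141]
wrist_force: [0.3, -0.3, -0.7]
width: 0.0362
finger_force: 30.0
```

>>> arm_command([
  {"grip": 1, "slide": [0, 0, 0.006], "spin": 0},
  {"grip": 1, "slide": [0, 0, 0.006], "spin": 0},
  {"grip": 1, "slide": [0, 0, 0.005], "spin": 0},
  {"grip": 1, "slide": [0, 0, 0.003], "spin": 0},
  {"grip": 1, "slide": [0, 0, 0], "spin": 0},
])

```text
time: 16.3
tool_pos: [0.461, -0.2947, 0.0026]
ee_rot: [3.141, -0.0, 3.141]
wrist_force: [-1.0, -0.1, -0.6]
width: 0.0362
finger_force: 30.0
```

>>> arm_command([
  {"grip": 1, "slide": [0, 0, 0.002], "spin": 0},
  {"grip": 1, "slide": [0, 0, 0.002], "spin": 0},
  {"grip": 1, "slide": [0, 0, 0], "spin": 0},
])

```text
time: 16.68
tool_pos: [0.4611, -0.2948, 0.0008]
ee_rot: [3.141, -0.0, 3.14]
wrist_force: [-0.4, 0.9, -1.0]
width: 0.0369
finger_force: 30.0
```

>>> arm_command([
  {"grip": 1, "slide": [0, 0, 0.002], "spin": 0},
  {"grip": 1, "slide": [0, 0, 0], "spin": 0},
  {"grip": 1, "slide": [0, 0, 0], "spin": 0},
])

```text
time: 17.05
tool_pos: [0.4613, -0.2949, 0.0001]
ee_rot: [-3.141, 0.0, 3.14]
wrist_force: [0.1, -0.0, 1.1]
width: 0.0367
finger_force: 30.0
```

>>> arm_command([
  {"grip": 1, "slide": [0, 0, 0.002], "spin": 0},
  {"grip": 1, "slide": [0, 0, 0], "spin": 0},
  {"grip": 1, "slide": [0, 0, 0], "spin": 0},
])

```text
time: 17.42
tool_pos: [0.4613, -0.2949, 0.0]
ee_rot: [-3.141, 0.0, 3.141]
wrist_force: [-1.6, 1.8, 6.4]
width: 0.0366
finger_force: 30.0
```

Contact: 6 N upward. I open the fingers, but not fully, and rise.

>>> arm_command([
  {"grip": 0, "slide": [0, 0, 0], "spin": 0},
  {"grip": -0.3, "slide": [0, 0, 0], "spin": 0},
  {"grip": -0.3, "slide": [0, 0, 0], "spin": 0},
  {"grip": -0.3, "slide": [0, 0, 0], "spin": 0},
  {"grip": -0.3, "slide": [0, 0, -0.03], "spin": 0},
  {"grip": -0.3, "slide": [0, 0, -0.08], "spin": 0},
  {"grip": -0.3, "slide": [0, 0, -0.1], "spin": 0},
  {"grip": -0.3, "slide": [0, 0, -0.1], "spin": 0},
  {"grip": -0.3, "slide": [0, 0, -0.1], "spin": 0},
  {"grip": -0.3, "slide": [0, 0, 0], "spin": 0},
])

```text
time: 18.68
tool_pos: [0.4634, -0.2966, 0.2111]
ee_rot: [-3.134, 0.01, 3.141]
wrist_force: [-0.1, -0.1, -0.2]
width: 0.0612
finger_force: 0.0
```

```bash
python3 - <<'E'
from h import *
im=snapshot('scene')[:,:,::-1];w=snapshot('wrist')[:,:,::-1]
cv2.imwrite('pics/f.png',np.hstack([cv2.resize(im[80:440,130:530],(440,400)),cv2.resize(w,(360,400))]))
for n,i in(('scene',im),('wrist',w)):
    c=camera_info(n);h=cv2.cvtColor(i,cv2.COLOR_BGR2HSV);p=proj(c,[.461,-.295,.02]).astype(int)
    x0,y0=p-40;q=h[y0:y0+80,x0:x0+80];m=(((q[...,0]>165)|(q[...,0]<6))&(q[...,1]>120)).astype('uint8')
    k=max(cv2.findContours(m,0,1)[0],key=cv2.contourArea);(a,b),r=cv2.minEnclosingCircle(k)
    print(n,onz(c,a+x0,b+y0,.021),r)
E
```

```text
scene [ 0.46146855 -0.29644896  0.021     ] 13.298742294311523
wrist [ 0.46018774 -0.29293936  0.021     ] 18.242719650268555
```

View pics/f.png

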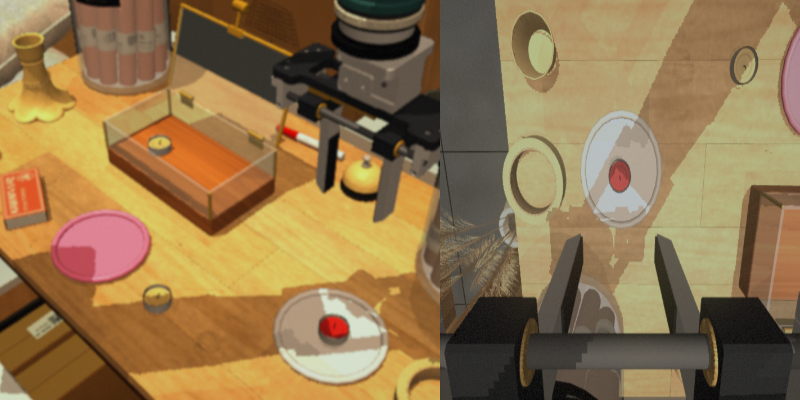

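The final picture shows the red light upright in the dish at (333,328) left pane, within a few mm of its middle. The flap is leaning back open, cream is still in the case at (160,145), and the gripper is clear.

```bash
python3 -c "
from bench import ticket
print(ticket.close_job())"
```

```text
the job is handed in; nothing more can be done
None
```

I handed the job in at about 19 s: the flap rests open, the red tea light stands upright within about 5 mm of the white dish's middle, and the cream one still stands in the case; no verdict came back.

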